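# Lock the spares box and return its key

### The arm

A 6-joint arm with a two-finger parallel gripper is mounted at the origin on the work surface. World frame = base frame: x ahead of the robot, y to its left, z up, the work surface at z = 0. Lengths are in m, angles in rad, forces in N, time in s.
With the tool pointing down it reaches from about 0.35 to 0.975 m from the base axis. Payload 4.9 kg.
Tool frame: the origin (TCP) lies at the very end of the fingers, on their centre line; the grasp point (between the pads) lies ctrl.grip_point_offset behind it (ctrl.grip_point_offset is the distance from the TCP to the grasp point, in m); z points along the fingers, y is the direction in which the jaws open and shut (so a half turn about z gives the same grasp; the last joint's range is limited). The gripper opens to 85 mm and grips with 20 to 120 N. Pads are 22 mm wide; open, the fingers measure 114 mm over their backs; the gripper's body (76 mm by 85 mm) begins 54 mm behind the grasp point. The pads swing forward as they close: fully open they stand 13 mm farther back than shut.
Start: joints at [-1.358, 0.053, 1.613, -0, 1.476, -0.119], TCP at [0.204, -0.591, 0.231] pointing down, gripper open.
Joint ranges: [-3.01, 3.01], [-1.01, 2.22], [0.06, 2.58], [-1.02, 4.17], [0.09, 2.62], [-3.14, 3.14]. Speed limits (rad/s): [2.57, 2.57, 3.14, 3.14, 3.14, 3.14].

### API

Orientations are given as a rotation vector (axis times angle).
In Python, from station import ctrl gives the robot as it stands. The module is installed in compiled form; this text tells all that it offers.
- The arm moves only by the shell command python3 -m creep 'ROWS' [FORCE]. ROWS is JSON, a list of rows, each a list of 5 numbers: the closure in counts, from 0 (fully open) to 255 (shut), then the shift along the tool's x, y, z in mm, then the turn about the tool's z in rad. A call has 1 to 12 rows; each row is the pose to reach, as a shift and turn from the pose commanded when the call began, along the tool's axes at that moment; what a row does not reach only later rows make up. A row lasts 1/12 s, in which the tool goes at most 41.7 mm and 7.16 degrees, less where a joint would pass 70% of its speed; a pose out of reach is approached as far as the arm can. A call with a gripper value outside its range is refused whole. The fingers move at their own pace and stop on an object; FORCE is the grip in N (left out, the last holds). Time passes only in rows, so rows that repeat a pose let the fingers close. It gives the time, the measured TCP pose, the force and the opening at its end, in the units of the state.
- ctrl.get_obs(): the state, without advancing time (a new reading comes with each control period).
- ctrl.get_image(name): name is "scene" or "side" or "wrist"; returns the picture (480x640x3 uint8, red, green, blue); there is no depth.
- ctrl.calibration(name): a dict with "fx", "fy", "cx", "cy" (pixels), "R" (3x3) and "t" (3): a world point X has camera coordinates R X + t. Camera axes: x right, y down, z forward; pixel columns grow to the right and rows downward; lengths in m; the calibration is good to about 2 mm. The wrist camera is an equidistant fisheye: a pixel r from the principal point sees the ray r / f radians off the axis. A picture is of the moment at which its call begins: read the wrist's pose just before it. calibration takes no time and is no camera call; for the wrist camera it gives the pose at the moment of the call.
- ctrl.finish_job(): hands the job in, once; it reports no verdict.
Trained networks look in the newest picture that a camera, given by its name, has taken for a name from the list of things; names that differ only in an ending like _2 or _b are one class to them, and where a whole thing is asked for, a point or a joint stands for the part that bears it (a point fixed in the world has none). Each returns a list of dicts, best first, with "conf" (0 to 1); they miss things now and then, are a little off and sometimes report something else, mostly with a low value. They report only what shows in the picture. A call takes as long as a camera call. They do not tell look-alikes from the thing itself.
- ctrl.boxes_of(camera, label): "rect" ([left, top, width, height] in pixels, round what is visible of it).
- ctrl.outline_of(camera, label): "mask" (480x640 bool, what is visible of it) and "rect" ([left, top, width, height] in pixels, round what is visible of it).
The state is a dict: "t": time; "q": joint angles; "dq": joint speeds; "effort": joint torques, N m; "tool_pos": TCP position; "tool_rot": TCP orientation; "contact_force": force on the tool from outside, world axes, zero at the start; "wrist_torque": the same for the moment, N m; "opening": finger opening in m.
Only numpy, scipy, OpenCV 4.12 (cv2) and the standard library are available. Lean on these libraries where they do the work, as an engineer would, in place of code of your own. Each camera call takes 0.05 s, during which the arm holds its last target. There are 200 camera calls.

### The job

Lock the spares box: take the red key from the key block, put it fully into the lock on the lid (collar down on the lock's face) and turn it anticlockwise until the brass bolt comes up firmly against the back of its keeper, and hold it there a moment. Then turn the key back to the position where it comes out, draw it out, and stand it back in the same slot of the block. Do not force the key or the bolt, work the bolt with the key only, and leave everything else where it is.

Things in the scene. Friction and masses are not known exactly. Their poses are not given: they have to be found in the camera images.
- red_key: Key with red bow, 61 mm tall, upright in the block. Origin: centre of the blade's lower end, z up. Blade z 0-15 mm, 24 wide (y), 6 thick (x), lowest 3 mm narrowed to 21 x 4; 8 mm round shaft to z 23; dark collar 34 (y) x 18 (x), z 23-27; bow z 27-61, 30 wide (y), 12 thick (x): pinch across the 12. A half turn about z is the same key. 60 g. At the start the collar rests on the block's top.
- key_tip (a point): Centre of the lower end of the red key's blade (the origin of red_key).
- key_block: Fixed wooden block 52 (x) x 222 (y) x 30 mm (z) on the table, origin under its centre. Three slots from above at y -70, 0, +70 mm, each 10 (x) x 28 mm (y), 26 mm deep. The keys stand in them with blade width along the block's y.
- blue_key: Same shape as the red key, blue bow; stays in its slot.
- yellow_key: Same shape as the red key, yellow bow; stays in its slot.
- case: Spares box, grey, 232 (x) x 292 (y) x 80 mm, fixed; origin under its centre. Flat top at 80 mm: a blue lid on the -y side (hinged at the back, carries the lock) and a fixed grey deck on the +y side (carries the keeper); the bolt slides across the seam.
- lock: Steel lock fixed on the lid, 64 x 64 x 25 mm; origin under its centre, on the key's axis, z up. Top plate (z 20-25 mm) has a slot 27 mm along its x, 9 mm along its y; the blade's width goes along x. Collar on the plate: the blade is below the plate, in a rotor slot 26 x 8 mm, and can turn. Lifted 3 mm it catches under the plate unless lined up with the slot within about 0.1 rad.
- keyhole (a point): Centre of the key slot, on the lock's top face; its axes are those of the lock.
- rotor (a joint): Angle of the rotor under the plate: 0 lined up with the slot (start; only there the key enters or leaves), positive anticlockwise from above; free from -0.5 to 1.35, no stop or click at 0; stays where left (0.02 N m). Key play in it 0.08 rad. From 0.2 rad it pushes the bolt (20 mm arm, drag 3 N) until the bolt meets the keeper at 0.8 to 1.2 rad. Turned back, it leaves the bolt out.
- bolt (a joint): Travel of the brass bolt, m: 0 at the start, grows as it moves out along the lock's +y; it stays where it is left. Its home travel is set by the keeper, 13 to 18 mm. Turning the key needs about 0.05 N m while the bolt slides; against the keeper the torque climbs steeply with angle: about 0.2 N m at the key beds it firmly, over 0.35 N m is forcing it.
- bolt_tip (a point): Middle of the bolt's front end, 18 mm to the +x side of the key's axis, 9 mm above the top of the box; 36 mm to the +y side of the axis at the start.
- keeper: Steel U-shaped keeper on the box's grey deck, open above and towards the lock, 26 x 15 x 16 mm on a foot 44 mm wide; origin at the foot of the inner face of its back wall; its axes are those of the lock. Its place along the lock's y differs by a few mm from box to box.
- keeper_back (a point): Point on the inner face of the keeper's back wall that the bolt's front end meets.
- jug: White jug 100 mm across, 190 mm tall, loose; leave alone.
- tin: Blue tin 68 mm across, 85 mm tall, loose; leave alone.
- grease: Yellow jar 56 mm across, 55 mm tall, loose; leave alone.
- carton: Cardboard carton 90 x 140 x 60 mm, loose; leave alone.
- driver: Screwdriver with an orange handle, lying loose; leave alone.
- clamp: Steel hose ring 60 mm across, 12 mm high, lying loose on the lid; leave alone.
Things that resemble listed ones, but are neither listed nor needed, are in the scene too. There is more than one size of the red_key; the one meant has the size given above.

How it is judged:
On the way, in this order (a step that is already met when the one before it is completed fails the run):
1. the red key is fully in the lock, its collar down on the face (z of key_tip in the frame of lock below 0.005 m and horizontal distance between key_tip and keyhole below 0.005 m), for 0.1 s.
2. the key holds the bolt firmly against the back of its keeper (within 2 mm, pressing with over 3 N) (distance between bolt_tip and keeper_back below 0.002 m and contact force between bolt and keeper above 3 N), for 0.2 s.
3. the key is drawn out of the lock, clear of its face (z of key_tip in the frame of lock above 0.03 m), for 0.1 s.
At the end, for the whole second after the job is handed in: the red key stands upright (within 0.1 rad) and still in its own slot, within 6 mm of where it was; the bolt is still home in its keeper (front end within 2.5 mm of the back wall); the rotor is back near the withdrawal angle (within 0.25 rad) (distance of key_tip from where it was at the start of the episode below 0.006 m and angle between red_key's own z axis and vertical below 0.1 rad and linear speed of red_key below 0.02 m/s and distance between bolt_tip and keeper_back below 0.0025 m and value of joint rotor between -0.25 and 0.25 rad); the robot touches nothing.
It fails at once if the bolt is forced against its keeper (over 20 N) (contact force between bolt and keeper above 20 N).
It fails at once if the key is forced in the lock (over 40 N) (contact force between red_key and lock above 40 N).
It fails at once if the robot pushes the bolt itself (contact force between any of the fingers, the arm and bolt above 1 N).
It fails at once if another key is disturbed (15 mm or 0.3 rad) (distance of any of blue_key, yellow_key from where it was at the start of the episode above 0.015 m or angle between any of blue_key, yellow_key's own z axis and vertical above 0.3 rad).
It fails at once if a bystander is moved by more than 30 mm (distance of any of jug, tin, grease, carton, driver, clamp from where it was at the start of the episode above 0.03 m).
It also fails if it takes over 72 s, if anything falls off the work surface, if the arm or the gripper's body presses on something with over 40 N, if the wrist force passes 120 N, or if a joint passes its speed limit or range.

## Working session

There is one attempt and no reset: what is moved stays moved. The work goes in short steps, Python scripts to look and compute and a shell command to move; the robot and the scene stay as the last step left them, time stands still between calls to the robot, and variables do not carry over. Pictures are saved under pics/ and viewed, about 8 in all and at most 12, crops included, and the job is handed in when it is done.

```bash
mkdir -p pics; cat > h.py <<'E'
import numpy as np, cv2
from station import ctrl
from scipy.spatial.transform import Rotation as Ro
def ray(c,px):
    px=np.atleast_2d(px).astype(float)
    d=np.c_[(px[:,0]-c["cx"])/c["fx"],(px[:,1]-c["cy"])/c["fy"]]
    if c.get("fish"):
        r=np.linalg.norm(d,axis=1); v=np.c_[d*(np.sin(r)/np.maximum(r,1e-9))[:,None],np.cos(r)]
    else: v=np.c_[d,np.ones(len(d))]
    R=np.array(c["R"]);return -R.T@np.array(c["t"]), v@R
def cal(n):
    c=dict(ctrl.calibration(n)); c["fish"]=n=="wrist"; return c
def onz(c,px,z):
    o,d=ray(c,px); return o+d*((z-o[2])/d[:,2])[:,None]
def proj(c,X):
    X=np.atleast_2d(X)@np.array(c["R"]).T+np.array(c["t"])
    if c["fish"]:
        r=np.linalg.norm(X[:,:2],axis=1);th=np.arctan2(r,X[:,2]);d=X[:,:2]/r[:,None]*th[:,None]
    else: d=X[:,:2]/X[:,2:]
    return d*[c["fx"],c["fy"]]+[c["cx"],c["cy"]]
def pic(n,f,crop=None,k=1):
    im=ctrl.get_image(n)
    o=im if crop is None else im[crop[1]:crop[3],crop[0]:crop[2]]
    cv2.imwrite("pics/"+f,cv2.resize(o,None,fx=k,fy=k,interpolation=cv2.INTER_CUBIC)[:,:,::-1]); return im
E
python3 - <<'E'
from h import *
o=ctrl.get_obs();print(o["tool_pos"],o["tool_rot"],o["opening"],ctrl.grip_point_offset)
ims=[pic(n,n+"0.png") for n in("scene","side","wrist")]
s=np.vstack([ims[0],ims[1]]);cv2.imwrite("pics/both.png",cv2.resize(np.hstack([ims[0],ims[1]]),(800,300))[:,:,::-1])
for n in("scene","side"):
    c=cal(n);print(n,-np.array(c["R"]).T@np.array(c["t"]),c["fx"])
    for l in("red_key","key_block","lock","keeper","bolt","case","blue_key","yellow_key"):
        print(l,[(round(b["conf"],2),np.round(b["rect"]).tolist()) for b in ctrl.boxes_of(n,l)])
E
```

```text
[ 0.20348086 -0.59030717  0.23007082] [-3.09644951e+00 -5.18575651e-01  1.49017750e-04] 0.08541288922659093 0.0187
scene [1.03003473 0.38630741 0.84953175] 474.6767151957821
red_key [(0.79, [420.0, 280.0, 21.0, 24.0]), (0.59, [477.0, 278.0, 33.0, 29.0]), (0.4, [223.0, 284.0, 41.0, 53.0])]
key_block [(0.78, [345.0, 247.0, 108.0, 79.0])]
lock [(0.68, [210.0, 159.0, 40.0, 37.0])]
keeper [(0.52, [228.0, 191.0, 18.0, 12.0])]
bolt []
case [(0.91, [161.0, 134.0, 162.0, 139.0])]
blue_key [(0.63, [361.0, 251.0, 14.0, 19.0]), (0.5, [178.0, 163.0, 32.0, 24.0])]
yellow_key [(0.67, [388.0, 265.0, 14.0, 17.0])]
side [ 0.18790852 -0.76323118  0.83405662] 503.92300932132315
red_key [(0.58, [221.0, 187.0, 22.0, 28.0]), (0.41, [268.0, 206.0, 5.0, 15.0])]
key_block [(0.55, [256.0, 210.0, 54.0, 60.0]), (0.36, [168.0, 189.0, 39.0, 52.0])]
lock [(0.91, [345.0, 307.0, 38.0, 34.0]), (0.66, [362.0, 303.0, 10.0, 2.0])]
keeper [(0.42, [359.0, 302.0, 15.0, 4.0])]
bolt [(0.19, [254.0, 210.0, 55.0, 58.0])]
case [(0.83, [296.0, 263.0, 143.0, 143.0])]
blue_key []
yellow_key []
```

View pics/scene0.png

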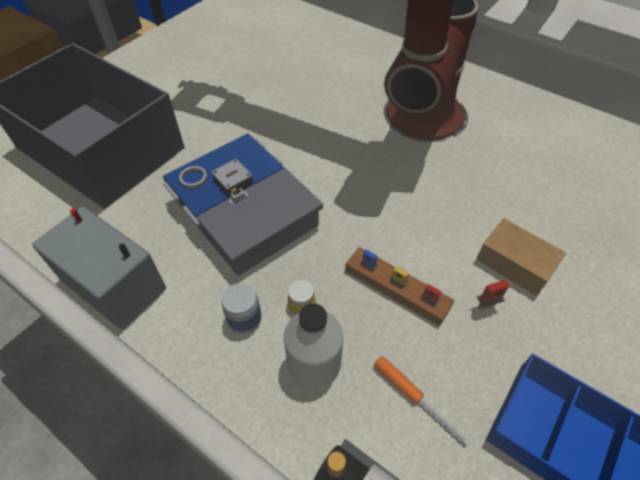

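View pics/side0.png

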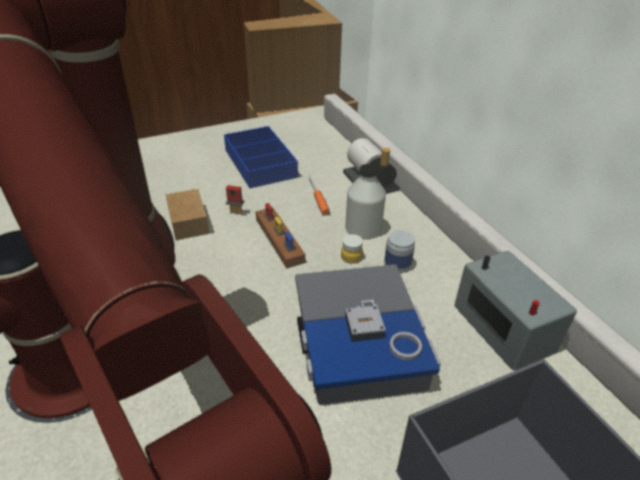

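The scene picture shows three keys in the block: blue (369,257), yellow (399,273) and red (432,293). A second, larger red key stands loose by the carton at (493,292). The red key in the block fits the description. The lock is at (232,174) on the blue lid, with the keeper at (238,195).

```bash
python3 - <<'E'
from h import *
pic("scene","s1.png",(330,235,530,335),4); c=cal("scene")
for l,zs in(("key_block",.03),("red_key",.068),("blue_key",.068),("yellow_key",.068),("lock",.105),("keeper",.095),("case",.08)):
    for b in ctrl.outline_of("scene",l)[:2]:
        m=b["mask"].astype(np.uint8); P=np.argwhere(m)[:,::-1]
        W=onz(c,P,zs); w=W[:,:2].astype(np.float32); r=cv2.minAreaRect(w*1000)
        print(l,round(b["conf"],2),b["rect"],W.mean(0).round(3),np.round(r[0],0),np.round(r[1],0),round(r[2],1))
o=ctrl.get_obs(); R=Ro.from_rotvec(o["tool_rot"]).as_matrix();print(R.round(3)); cw=cal("wrist");print(cw["fx"],np.array(cw["R"]).round(3),(-np.array(cw["R"]).T@np.array(cw["t"])).round(3))
E
```

```text
key_block 0.69 [342.8, 247.5, 108.8, 77.6] [0.546 0.226 0.03 ] [540. 220.] [ 72. 225.] 1.0
key_block 0.48 [285.6, 277.9, 32.3, 34.9] [0.675 0.079 0.03 ] [675.  77.] [60. 65.] 74.1
red_key 0.93 [475.3, 279.5, 32.7, 30.3] [0.477 0.386 0.068] [477. 387.] [38. 86.] 83.9
red_key 0.77 [422.0, 284.6, 21.9, 21.7] [0.545 0.293 0.068] [545. 293.] [36. 32.] 6.4
blue_key 0.7 [360.3, 252.4, 14.3, 16.7] [0.547 0.157 0.068] [547. 156.] [45. 30.] 31.9
yellow_key 0.49 [386.8, 267.4, 18.2, 18.2] [0.546 0.224 0.068] [545. 225.] [37. 36.] 4.4
lock 0.73 [211.2, 157.9, 41.7, 39.8] [ 0.561 -0.19   0.105] [ 561. -190.] [88. 77.] 73.7
lock 0.56 [162.6, 130.0, 159.6, 143.8] [ 0.596 -0.12   0.105] [ 587. -133.] [322. 235.] 73.9
case 0.61 [159.5, 131.2, 162.9, 144.6] [ 0.582 -0.139  0.08 ] [ 571. -151.] [335. 250.] 75.2
[[ 0.945  0.326 -0.   ]
 [ 0.326 -0.945 -0.   ]
 [-0.     0.    -1.   ]]
371.64829954431775 [[ 0.325 -0.946 -0.   ]
 [-0.907 -0.312  0.282]
 [-0.267 -0.091 -0.959]] [ 0.272 -0.568  0.373]
```

View pics/s1.png

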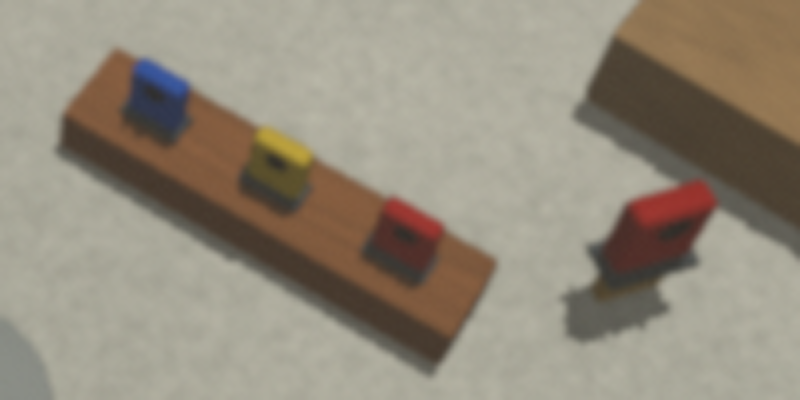

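```bash
cat >> h.py <<'E'
def go(p,yaw=None):
    "shift mm / turn needed to bring TCP to world p with tool-x heading yaw"
    o=ctrl.get_obs();R=Ro.from_rotvec(o["tool_rot"]).as_matrix();s=R.T@(np.array(p)-o["tool_pos"])*1000
    y=np.arctan2(R[1,0],R[0,0]); t=0 if yaw is None else -((yaw-y+np.pi)%(2*np.pi)-np.pi)
    print("GO",s.round(1),round(t,3),"tilt",R[:,2].round(3))
E
R='[0,606,-724,30,-1.239]'; python3 -m creep '[[0,606,-724,30,-1.239],[0,606,-724,30,-1.239],[0,606,-724,30,-1.239],[0,606,-724,30,-1.239],[0,606,-724,30,-1.239],[0,606,-724,30,-1.239],[0,606,-724,30,-1.239],[0,606,-724,30,-1.239],[0,606,-724,30,-1.239],[0,606,-724,30,-1.239],[0,606,-724,30,-1.239],[0,606,-724,30,-1.239]]'
python3 -c "
from h import *
go([.54,.292,.2],1.571)"
```

```text
t: 2.35
tool_pos: [0.3823, -0.1222, 0.2158]
tool_rot: [2.221, 2.22, 0.001]
contact_force: [1.7, -0.8, -0.0]
opening: 0.0854
GO [414.3 157.5  15.7] -0.001 tilt [ 0.001 -0.001 -1.   ]
```

```bash
python3 -m creep '[[0,414,158,16,0],[0,414,158,16,0],[0,414,158,16,0],[0,414,158,16,0],[0,414,158,16,0],[0,414,158,16,0],[0,414,158,16,0],[0,414,158,16,0],[0,414,158,16,0],[0,414,158,16,0],[0,414,158,16,0],[0,414,158,16,0]]'
python3 - <<'E'
from h import *
o=ctrl.get_obs();c=cal("wrist");im=pic("wrist","w1.png")
print(o["tool_pos"])
for l,z in(("red_key",.066),("yellow_key",.066),("blue_key",.066),("key_block",.03)):
    for b in ctrl.outline_of("wrist",l)[:2]:
        P=np.argwhere(b["mask"])[:,::-1];W=onz(c,P,z);r=cv2.minAreaRect((W[:,:2]*1000).astype(np.float32))
        print(l,round(b["conf"],2),np.round(b["rect"]),W.mean(0).round(4),np.round(r[0],1),np.round(r[1],1),round(r[2],1))
for x in((.54,.222,.03),(.54,.292,.068)): print(proj(c,x).round())
E
```

```text
t: 3.35
tool_pos: [0.5407, 0.2942, 0.1988]
tool_rot: [-2.216, -2.225, -0.001]
contact_force: [-0.3, -0.3, 0.2]
opening: 0.0853
[0.54065542 0.29416471 0.19879755]
red_key 0.74 [303. 205.  16.  45.] [0.5333 0.2958 0.066 ] [533.2 294.7] [15.9 37.1] 0.2
red_key 0.71 [189.  87.  73.  53.] [0.4694 0.3856 0.066 ] [468.2 386.9] [25.1 55.9] 53.8
blue_key 0.84 [306. 347.  17.  47.] [0.5349 0.1655 0.066 ] [535.2 162.7] [53.8 15.8] 89.1
key_block 0.56 [282. 170.  62. 220.] [0.5336 0.2389 0.03  ] [533.5 222.1] [ 53.4 224.9] 0.3
[[319. 296.]]
[[319. 233.]]
```

View pics/w1.png

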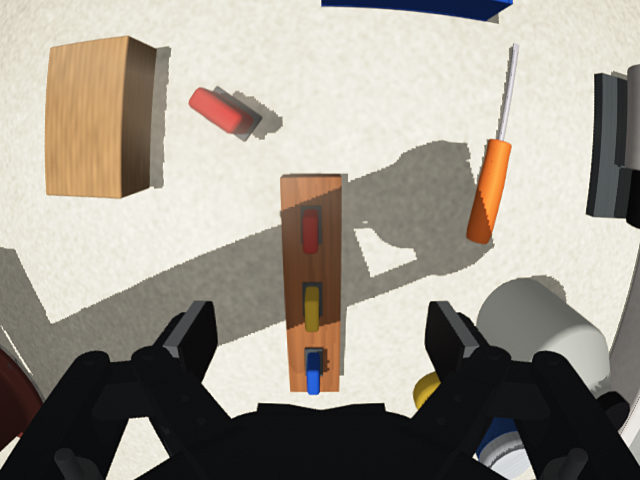

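```bash
python3 -m creep '[[0,-2,-7.2,60,0],[0,-2,-7.2,100,0],[0,-2,-7.2,125,0],[0,-2,-7.2,145,0],[0,-2,-7.2,160,0],[0,-2,-7.2,160,0],[0,-2,-7.2,160,0],[120,-2,-7.2,160,0],[255,-2,-7.2,160,0],[255,-2,-7.2,160,0],[255,-2,-7.2,160,0],[255,-2,-7.2,160,0]]' 60
python3 -m creep '[[255,0,0,0,0],[255,0,0,0,0],[255,0,0,0,0]]'
python3 - <<'E'
from h import *
pic("wrist","w2.png",(200,100,440,340),2);o=ctrl.get_obs();print(o["tool_pos"],o["contact_force"],o["wrist_torque"],o["opening"])
E
```

```text
t: 4.6
tool_pos: [0.5333, 0.2881, 0.0404]
tool_rot: [2.221, 2.221, 0.002]
contact_force: [-0.3, -0.3, 0.6]
opening: 0.0256
t: 4.85
tool_pos: [0.5333, 0.2881, 0.04]
tool_rot: [2.221, 2.221, 0.001]
contact_force: [-0.4, -0.3, 3.1]
opening: 0.0111
[0.53325295 0.28815796 0.04003324] [-0.88759748 -0.74135178  3.46051621] [0.01441238 0.03716206 0.02464578] 0.011096687469835234
```

View pics/w2.png

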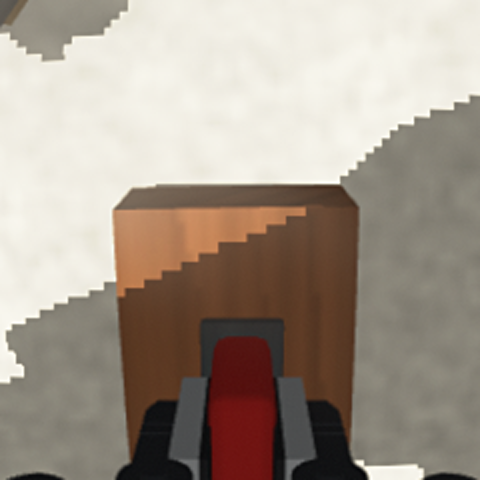

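```bash
python3 - <<'E'
from h import *
c=cal("wrist");print(onz(c,(321,259.8),.034), onz(c,(321,269),.068)," block far top edge",onz(c,(318,204),.03), onz(c,[(259,204),(377,204)],.03))
E
python3 -m creep '[[255,0,0,-5,0],[255,0,0,-20,0],[255,0,0,-50,0],[255,0,0,-90,0],[255,0,0,-130,0],[255,0,0,-170,0],[255,0,0,-170,0]]'
python3 - <<'E'
from h import *
c=cal("wrist");im=pic("wrist","w3.png",(160,160,480,400),2);
for l in("red_key",):
    for b in ctrl.boxes_of("wrist",l): print(b)
go([.555,-.19,.24],-.26)
E
```

```text
[[0.53373194 0.30771105 0.034     ]] [[0.53368008 0.3163643  0.068     ]]  block far top edge [[0.53250534 0.33080564 0.03      ]] [[0.50777651 0.33097461 0.03      ]
 [0.55718544 0.33090412 0.03      ]]
t: 5.48
tool_pos: [0.537, 0.2897, 0.2204]
tool_rot: [2.217, 2.217, 0.023]
contact_force: [1.1, 0.7, 2.0]
opening: 0.0109
{'rect': [298.6, 255.7, 42.5, 110.2], 'conf': 0.85}
{'rect': [200.4, 85.5, 66.7, 53.2], 'conf': 0.74}
GO [-478.4   21.1  -28.4] 1.831 tilt [ 0.005  0.002 -1.   ]
```

View pics/w3.png

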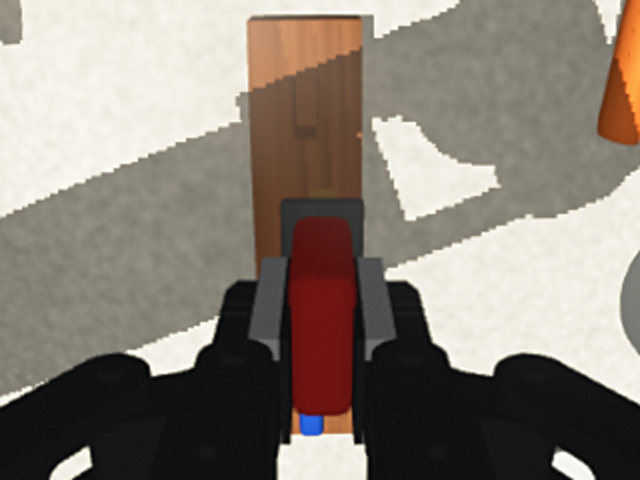

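The key is clear of the block and held squarely. Its empty slot shows at crop (305,105). The collar edge puts the key axis about 2.5 mm to the tool's +x side. Next I move to a view pose short of the lock.

```bash
python3 -m creep '[[255,-460,-46,-35,1.831],[255,-460,-46,-35,1.831],[255,-460,-46,-35,1.831],[255,-460,-46,-35,1.831],[255,-460,-46,-35,1.831],[255,-460,-46,-35,1.831],[255,-460,-46,-35,1.831],[255,-460,-46,-35,1.831],[255,-460,-46,-35,1.831],[255,-460,-46,-35,1.831],[255,-460,-46,-35,1.831],[255,-460,-46,-35,1.831]]'
python3 -c "
from h import *
go([.487,-.172,.24],-.26)"
```

```text
t: 6.58
tool_pos: [0.4849, -0.1771, 0.2423]
tool_rot: [3.139, 0.092, -0.006]
contact_force: [0.3, 0.8, -0.9]
opening: 0.011
GO [ 2.4 -5.   2.3] 0.318 tilt [-0.004 -0.001 -1.   ]
```

```bash
python3 -m creep '[[255,0,0,0,0.1],[255,0,0,0,0.2],[255,0,0,0,0.318],[255,0,0,0,0.318],[255,0,0,0,0.318],[255,0,0,0,0.318]]'
python3 - <<'E'
from h import *
o=ctrl.get_obs();c=cal("wrist");im=pic("wrist","w4.png",(160,40,480,280),2.5)
print(o["tool_pos"],o["tool_rot"])
for l,z in(("lock",.105),("keeper",.096),("bolt",.09),("case",.08),("keyhole",.105)):
    for b in ctrl.outline_of("wrist",l)[:2]:
        P=np.argwhere(b["mask"])[:,::-1];W=onz(c,P,z);r=cv2.minAreaRect((W[:,:2]*1000).astype(np.float32))
        print(l,round(b["conf"],2),np.round(b["rect"]),W.mean(0).round(4),np.round(r[0],1),np.round(r[1],1),round(r[2],1))
E
```

```text
t: 7.08
tool_pos: [0.4863, -0.1717, 0.243]
tool_rot: [-3.117, 0.383, 0.004]
contact_force: [0.1, 0.1, 0.3]
opening: 0.011
[ 0.48628158 -0.17169606  0.2429685 ] [-3.1172266   0.3831879   0.00366741]
lock 0.66 [ 0. 41. 38. 76.] [0.7072 0.0731 0.105 ] [711.3  69.8] [57.6 85.4] 78.4
lock 0.59 [288.  93.  88.  84.] [ 0.5554 -0.197   0.105 ] [ 555.1 -196.5] [66.9 65.3] 76.1
keeper 0.95 [258.  82.  22.  57.] [ 0.5842 -0.1552  0.096 ] [ 584.6 -154.5] [17.9 42.7] 75.5
bolt 0.54 [285. 102.   5.  15.] [ 0.5821 -0.1685  0.09  ] [ 582.3 -168.5] [ 3.5 12. ] 69.4
case 0.96 [135.   1. 334. 271.] [ 0.5628 -0.1707  0.08  ] [ 563.4 -169.1] [290. 240.] 74.4
keyhole 0.69 [284.  90.  90.  85.] [ 0.5558 -0.1968  0.105 ] [ 555.5 -196.1] [66.2 63.9] 75.3
```

View pics/w4.png

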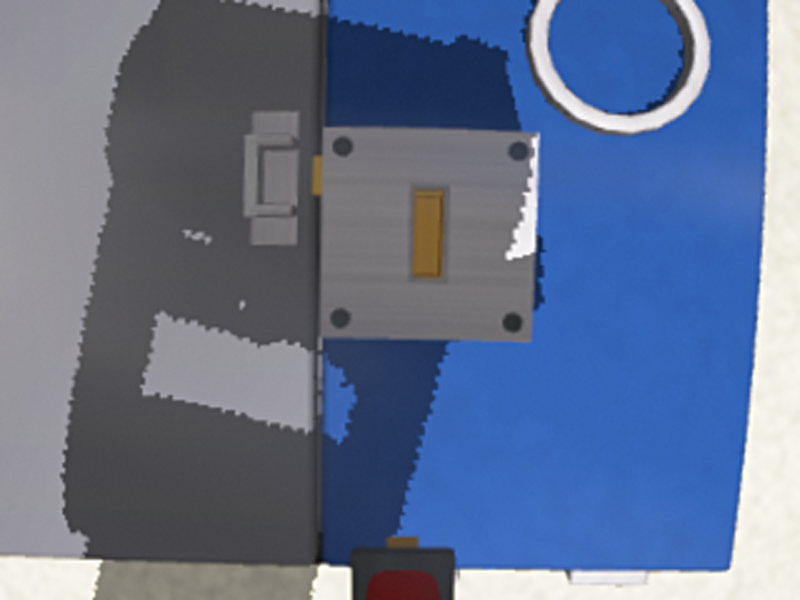

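The wrist picture shows the lock plate with its brass-filled slot at crop (428,233), the bolt tip at (317,175), the keeper at (272,178), and the held key's collar edge at (403,549).

```bash
python3 - <<'E'
from h import *
c=cal("wrist");o=ctrl.get_obs();R=Ro.from_rotvec(o["tool_rot"]).as_matrix();p=o["tool_pos"]
f=lambda a:np.array(a)/2.5+[160,40]
pl=onz(c,f([(320,127),(541,132),(532,342),(319,339)]),.105);sl=onz(c,f([(411,188),(447,188),(443,280),(410,280)]),.105)
for q in(pl,sl): print(q.mean(0).round(4),[round(float(np.linalg.norm(q[i]-q[i-1])),4) for i in range(4)],[np.arctan2(*(q[a]-q[b])[1::-1]).round(3) for a,b in((0,3),(1,2))],[np.arctan2(*(q[a]-q[b])[1::-1]).round(3) for a,b in((0,1),(3,2))])
print("tool yaw",np.arctan2(R[1,0],R[0,0]))
for px,z in(((350,549),p[2]-.006),((456,551),p[2]-.006),((388,537),p[2]-.033),((418,539),p[2]-.033)):
    print("tool frame mm",(R.T@(onz(c,f(px),z)[0]-p)*1000).round(1))
k=onz(c,f([(299,112),(297,244),(264,145),(262,205),(322,157),(322,193)]),.096);L=pl.mean(0);a=-.252;r=np.array([[np.cos(a),np.sin(a)],[-np.sin(a),np.cos(a)]])
print(((k-L)[:,:2]@r.T*1000).round(1))
E
```

```text
[ 0.5559 -0.1981  0.105 ] [0.0646, 0.0659, 0.0644, 0.0649] [np.float64(-0.26), np.float64(-0.276)] [np.float64(1.308), np.float64(1.312)]
[ 0.5559 -0.1979  0.105 ] [0.0279, 0.0107, 0.0279, 0.0099] [np.float64(-0.257), np.float64(-0.286)] [np.float64(1.33), np.float64(1.328)]
tool yaw -0.2465019028246246
tool frame mm [20.7 -8.3  6. ]
tool frame mm [20.3  9.6  6. ]
tool frame mm [13.8 -2.3 33. ]
tool frame mm [13.4  3.6 33. ]
[[38.6 39.7]
 [-3.  40.4]
 [28.4 50.6]
 [ 9.5 51.3]
 [24.2 32.6]
 [12.8 32.6]]
```

```bash
python3 -c "
from h import *
go([.5530,-.1966,.148],-.263)"
```

```text
GO [70.1  7.7 96.5] 0.016 tilt [ 0. -0. -1.]
```

```bash
python3 -m creep '[[255,30,4,20,0.016],[255,60,7.7,50,0.016],[255,70,7.7,75,0.016],[255,70,7.7,90,0.016],[255,70,7.7,96.5,0.016],[255,70,7.7,96.5,0.016],[255,70,7.7,96.5,0.016],[255,70,7.7,96.5,0.016],[255,70,7.7,96.5,0.016]]'
python3 - <<'E'
from h import *
o=ctrl.get_obs();c=cal("wrist");im=pic("wrist","w5.png",(240,180,400,300),5);print(o["tool_pos"]);go([.5530,-.1966,.148],-.263)
P=np.array([.5559,-.198,.105]);u=np.array([np.cos(-.263),np.sin(-.263),0])
print(proj(c,[P,P+.0135*u,P-.0135*u]).round(1))
E
```

```text
t: 8.13
tool_pos: [0.5536, -0.1971, 0.1501]
tool_rot: [3.113, -0.412, 0.005]
contact_force: [0.4, 1.1, -0.7]
opening: 0.0111
[ 0.5536421  -0.19713428  0.1501397 ]
GO [-0.7 -0.3  2. ] -0.0 tilt [ 0.003 -0.001 -1.   ]
[[320.4 268. ]
 [320.4 243.9]
 [320.4 291. ]]
```

View pics/w5.png

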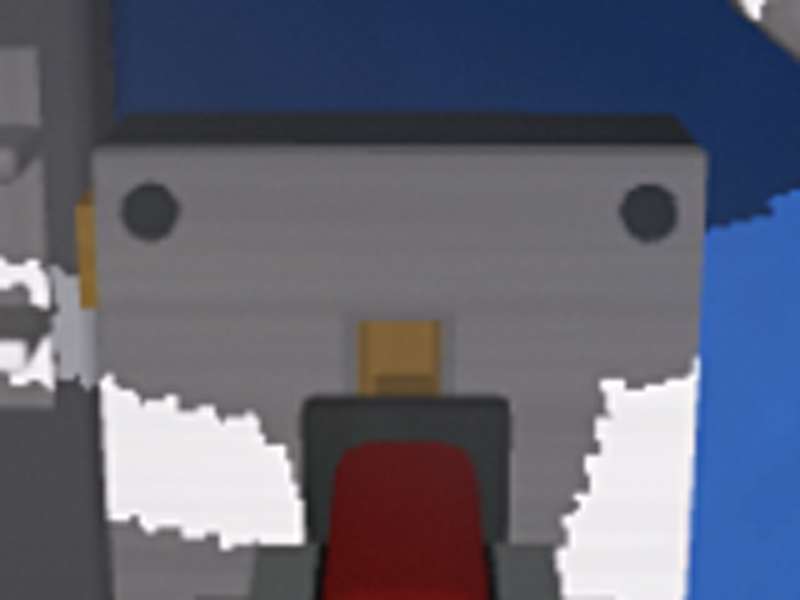

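The slot's far end is at crop y≈317, as predicted. The blade is centred about 0.7 mm to the right of the slot centre in the picture, which the insertion corrects.

```bash
python3 - <<'E'
from h import *
c=cal("wrist");o=ctrl.get_obs();R=Ro.from_rotvec(o["tool_rot"]).as_matrix();p=o["tool_pos"]
f=lambda a:np.array(a)/5+[240,180]
for px,z in(((303,398),p[2]-.006),((509,398),p[2]-.006),((375,374),p[2]-.033),((441,374),p[2]-.033),((360,320),.105),((441,320),.105)):
    print((R.T@(onz(c,f(px),z)[0]-p)*1000).round(1))
go([.5530,-.1966,.115],-.263)
E
python3 -m creep '[[255,-0.7,-0.6,5,0],[255,-0.7,-0.6,8,0],[255,-0.7,-0.6,11,0],[255,-0.7,-0.6,14,0],[255,-0.7,-0.6,17,0],[255,-0.7,-0.6,17,0]]'
```

```text
[20.7 -8.   6.1]
[20.7  9.3  6.1]
[13.8 -2.4 33. ]
[13.8  4.1 33. ]
[15.8 -4.1 45. ]
[15.8  4.4 45. ]
GO [-0.8 -0.3 35. ] -0.0 tilt [ 0.003 -0.001 -1.   ]
t: 8.68
tool_pos: [0.5517, -0.1956, 0.1298]
tool_rot: [-3.114, 0.412, 0.003]
contact_force: [0.1, -0.2, -0.5]
opening: 0.011
```

```bash
python3 -m creep '[[255,0,0,0,0],[255,0,0,0,0],[255,0,0,0,0]]'; python3 - <<'E'
from h import *
for i in range(3):
    o=ctrl.get_obs();print(o["tool_pos"].round(5) if hasattr(o["tool_pos"],'round') else o["tool_pos"],o["contact_force"]); c=cal("wrist"); im=ctrl.get_image("wrist")
print((-np.array(c["R"]).T@np.array(c["t"])).round(4))
cv2.imwrite("pics/w6.png",cv2.resize(im[180:300,240:400],None,fx=5,fy=5,interpolation=cv2.INTER_CUBIC)[:,:,::-1])
P=np.array([.5559,-.198,.105]);u=np.array([np.cos(-.263),np.sin(-.263),0])
print(proj(c,[P,P+.0135*u,P-.0135*u]).round(1))
E
```

```text
t: 8.93
tool_pos: [0.5524, -0.196, 0.1311]
tool_rot: [3.114, -0.412, 0.001]
contact_force: [0.1, -0.4, -0.2]
opening: 0.0113
[ 0.55245 -0.19598  0.13113] [ 0.07269201 -0.40837232 -0.18023916]
[ 0.55246 -0.196    0.13119] [ 0.56347399 -0.67258012  0.36352428]
[ 0.55244 -0.196    0.13117] [-0.82371762 -0.38759091 -0.92405143]
[ 0.6221 -0.2152  0.2731]
[[322.  278.6]
 [322.  252.3]
 [322.  303.4]]
```

View pics/w6.png

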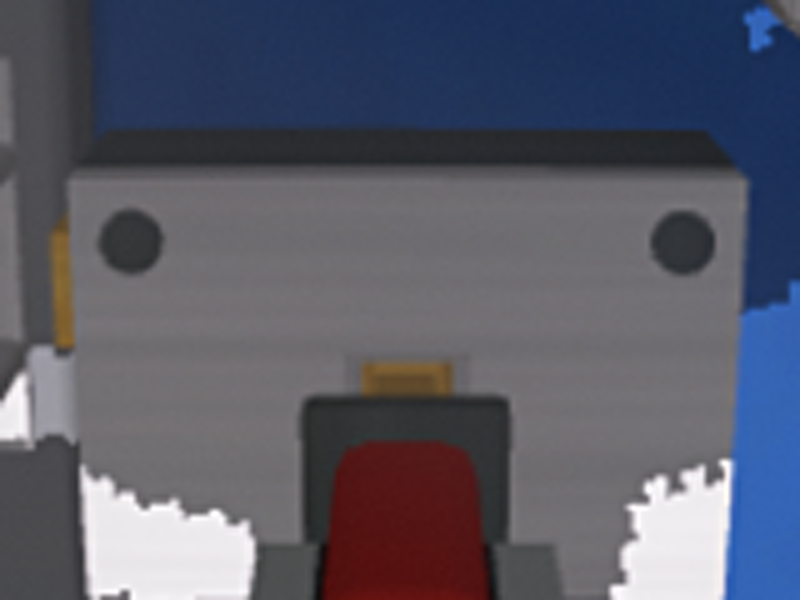

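```bash
python3 -m creep '[[255,0.8,0,1,0],[255,0.8,0,3,0],[255,0.8,0,5,0],[255,0.8,0,7,0],[255,0.8,0,9,0],[255,0.8,0,10,0],[255,0.8,0,10,0]]';python3 -m creep '[[255,0,0,1.5,0],[255,0,0,3,0],[255,0,0,4.5,0],[255,0,0,4.5,0],[255,0,0,4.5,0]]'
```

```text
t: 9.67
tool_pos: [0.5528, -0.196, 0.1204]
tool_rot: [-3.114, 0.412, 0.001]
contact_force: [0.0, -0.2, -0.1]
opening: 0.011
t: 10.08
tool_pos: [0.5529, -0.1961, 0.1162]
tool_rot: [-3.114, 0.412, 0.001]
contact_force: [-0.5, -0.3, -0.6]
opening: 0.0111
```

```bash
python3 -m creep '[[255,0,0,0.7,0],[255,0,0,1.2,0],[255,0,0,1.2,0]]';python3 -m creep '[[255,0,0,0.5,0],[255,0,0,0.5,0],[255,0,0,0.5,0]]'
```

```text
t: 10.33
tool_pos: [0.553, -0.1961, 0.1152]
tool_rot: [3.114, -0.412, -0.0]
contact_force: [-1.3, 0.0, -0.6]
opening: 0.0108
t: 10.58
tool_pos: [0.553, -0.1961, 0.115]
tool_rot: [3.114, -0.412, -0.001]
contact_force: [-3.5, 1.3, 4.0]
opening: 0.0114
```

```bash
python3 -m creep '[[255,-0.4,0,0.3,0],[255,-0.4,0,0.4,0],[255,-0.4,0,0.4,0],[255,-0.4,0,0.4,0]]'; python3 -c "
from h import *
o=ctrl.get_obs();print(o['contact_force'],o['wrist_torque'],o['tool_pos'])"
```

```text
t: 10.92
tool_pos: [0.553, -0.1961, 0.1151]
tool_rot: [3.114, -0.412, 0.001]
contact_force: [-3.7, -0.0, 4.5]
opening: 0.0111
[-3.70148832 -0.04815884  4.46770875] [0.15820787 0.57089439 0.02091064] [ 0.55295665 -0.19614794  0.11505287]
```

```bash
cat > st.sh <<'E'
python3 -c "
from h import *
o=ctrl.get_obs();R=Ro.from_rotvec(o['tool_rot']).as_matrix();print('F',np.round(o['contact_force'],1),'M',np.round(o['wrist_torque'],3),'yaw',round(np.arctan2(R[1,0],R[0,0]),3),'rel',round(np.arctan2(R[1,0],R[0,0])+.263,3),np.round(o['tool_pos'],4))"
E
python3 -m creep '[[255,0,0.3,0,-0.1],[255,0,0.6,0,-0.2],[255,0,0.9,0,-0.3],[255,0,1.2,0,-0.4],[255,0.1,1.5,0,-0.5],[255,0.2,1.8,0,-0.6],[255,0.2,1.8,0,-0.6],[255,0.2,1.8,0,-0.6]]'; bash st.sh
```

```text
t: 11.58
tool_pos: [0.553, -0.1977, 0.115]
tool_rot: [3.098, 0.523, 0.002]
contact_force: [-2.0, 1.9, 5.3]
opening: 0.0106
F [-2.   1.9  5.3] M [ 0.348  0.436 -0.016] yaw 0.334 rel 0.597 [ 0.553  -0.1977  0.115 ]
```

```bash
python3 -m creep '[[255,0,0.2,0,-0.06],[255,0,0.4,0,-0.12],[255,0,0.5,0,-0.18],[255,0,0.5,0,-0.18],[255,0,0.5,0,-0.18]]'; bash st.sh
python3 -m creep '[[255,0,0.1,0,-0.04],[255,0,0.1,0,-0.04],[255,0,0.1,0,-0.04]]'; bash st.sh
```

```text
t: 12.0
tool_pos: [0.5532, -0.1981, 0.1151]
tool_rot: [3.038, 0.799, 0.002]
contact_force: [-3.0, 1.7, 4.7]
opening: 0.0112
F [-3.   1.7  4.7] M [ 0.378  0.441 -0.012] yaw 0.514 rel 0.777 [ 0.5532 -0.1981  0.1151]
t: 12.25
tool_pos: [0.5532, -0.1982, 0.115]
tool_rot: [3.022, 0.859, 0.002]
contact_force: [-2.0, 1.9, 4.8]
opening: 0.0109
F [-2.   1.9  4.8] M [ 0.458  0.41  -0.02 ] yaw 0.554 rel 0.817 [ 0.5532 -0.1982  0.115 ]
```

```bash
python3 - <<'E'
from h import *
c=cal("wrist");a=ctrl.get_image("wrist");b=ctrl.get_image("side");s=ctrl.get_image("scene")
L=np.array([.556,-.198,0]);y=-.263;u=np.array([np.cos(y),np.sin(y),0]);v=np.array([-np.sin(y),np.cos(y),0])
k=L+u*.018+v*.045+[0,0,.09]
out=[]
for n,im,w in(("wrist",a,60),("side",b,40),("scene",s,40)):
    p=proj(cal(n),k)[0];print(n,p.round()); x,yy=np.clip(p.astype(int),[w,w],[639-w,479-w])
    out.append(cv2.resize(im[yy-w:yy+w,x-w:x+w],(400,400),interpolation=cv2.INTER_CUBIC))
cv2.imwrite("pics/w7.png",cv2.resize(np.hstack(out[:2]),(800,400))[:,:,::-1]); cv2.imwrite("pics/sc7.png",out[2][:,:,::-1])
print([(x["conf"],x["rect"]) for x in ctrl.boxes_of("wrist","bolt")],[(x["conf"],x["rect"]) for x in ctrl.boxes_of("wrist","keeper")])
E
```

```text
wrist [283. 189.]
side [368. 306.]
scene [235. 194.]
[(0.78, [274.4, 179.3, 33.8, 39.7])] [(0.56, [235.9, 132.9, 87.7, 86.3])]
```

View pics/w7.png

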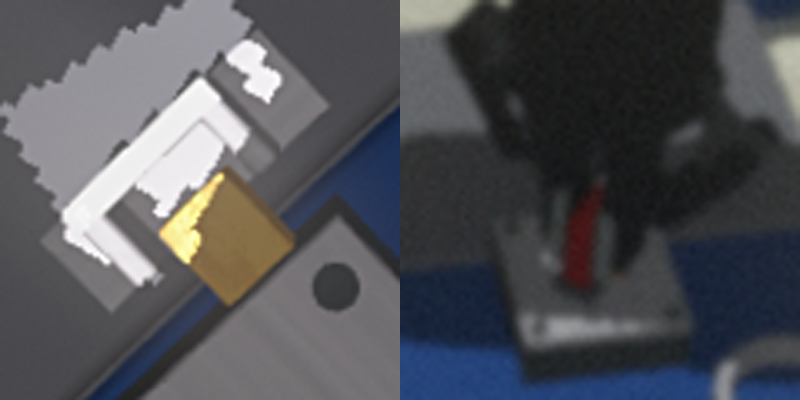

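The crop shows the brass bolt partly out, its front edge at (190,200), about 5–6 mm short of the keeper's back wall near (150,165). So I need about 0.3 rad more, which I'll take in small steps.

```bash
python3 -m creep '[[255,0,0.2,0,-0.06],[255,0,0.3,0,-0.10],[255,0,0.5,0,-0.15],[255,0,0.5,0,-0.15]]'; bash st.sh
python3 -m creep '[[255,0,0.1,0,-0.03],[255,0,0.2,0,-0.05],[255,0,0.2,0,-0.05]]'; bash st.sh
```

```text
t: 12.83
tool_pos: [0.5534, -0.1985, 0.1151]
tool_rot: [-2.948, -1.085, -0.002]
contact_force: [-1.7, 3.2, 5.5]
opening: 0.0109
F [-1.7  3.2  5.5] M [ 0.391  0.494 -0.051] yaw 0.706 rel 0.969 [ 0.5534 -0.1985  0.1151]
t: 13.08
tool_pos: [0.5535, -0.1986, 0.115]
tool_rot: [-2.92, -1.157, -0.002]
contact_force: [-2.6, 2.3, 5.8]
opening: 0.011
F [-2.6  2.3  5.8] M [0.492 0.532 0.004] yaw 0.755 rel 1.018 [ 0.5535 -0.1986  0.115 ]
```

```bash
python3 -m creep '[[255,0,0.1,0,-0.03],[255,0,0.1,0,-0.03]]'; bash st.sh
```

```text
t: 13.25
tool_pos: [0.5535, -0.1986, 0.115]
tool_rot: [-2.902, -1.201, -0.002]
contact_force: [-2.8, 3.4, 6.3]
opening: 0.011
F [-2.8  3.4  6.3] M [ 0.46   0.488 -0.01 ] yaw 0.785 rel 1.048 [ 0.5535 -0.1986  0.115 ]
```

```bash
for i in 1; do python3 -m creep '[[255,0,0.1,0,-0.03],[255,0,0.1,0,-0.03]]' >/dev/null; bash st.sh; python3 -m creep '[[255,0,0.1,0,-0.03],[255,0,0.1,0,-0.03]]'>/dev/null; bash st.sh; done; python3 -c "
from h import *
print(ctrl.get_obs()['effort'])"
```

```text
F [-2.2  2.7  6.2] M [0.501 0.465 0.006] yaw 0.815 rel 1.078 [ 0.5536 -0.1987  0.115 ]
F [-2.3  3.2  5.4] M [0.551 0.563 0.045] yaw 0.845 rel 1.108 [ 0.5537 -0.1987  0.115 ]
[ -1.06219143 -34.35403705 -33.22023869  -0.36537568  -1.09713759
  -0.20148827]
```

```bash
cat > av.py <<'E'
from h import *
M=[];E=[];F=[]
for i in range(5):
    im=ctrl.get_image("wrist");o=ctrl.get_obs();M.append(o["wrist_torque"][2]);E.append(o["effort"][5]);F.append(o["contact_force"])
R=Ro.from_rotvec(o['tool_rot']).as_matrix();print("t",o["t"],"Mz",np.mean(M).round(3),"sd",np.std(M).round(3),"e6",np.mean(E).round(3),"F",np.mean(F,0).round(1),"rel",round(np.arctan2(R[1,0],R[0,0])+.263,3))
for b in ctrl.outline_of("wrist","bolt")[:1]:
    W=onz(cal("wrist"),np.argwhere(b["mask"])[:,::-1],.094)-[.556,-.198,0];a=-.263
    v=W@[-np.sin(a),np.cos(a),0];u=W@[np.cos(a),np.sin(a),0];k=abs(u-.018)<.004;print("bolt front y mm",np.percentile(v[k],98)*1000,b["conf"])
E
python3 av.py; python3 -m creep '[[255,0,0,0,-0.02],[255,0,0,0,-0.02]]'>/dev/null; python3 av.py
```

```text
t 13.8333 Mz -0.026 sd 0.022 e6 -0.04 F [-2.4  2.7  6.2] rel 1.107
bolt front y mm 52.15444463517638 0.85
t 14.3 Mz -0.031 sd 0.019 e6 -0.05 F [-2.5  2.7  5.5] rel 1.127
bolt front y mm 52.71270443097707 0.62
```

```bash
for i in 1 2; do python3 -m creep '[[255,0,0.1,0,-0.02],[255,0,0.1,0,-0.02]]'>/dev/null; python3 av.py; done
```

```text
t 14.7667 Mz -0.05 sd 0.037 e6 -0.052 F [-2.5  2.9  6. ] rel 1.147
bolt front y mm 52.99315398219296 0.81
t 15.2333 Mz -0.034 sd 0.01 e6 -0.049 F [-2.7  3.3  5.6] rel 1.167
bolt front y mm 52.98870540348703 0.6
```

```bash
for i in 1 2; do python3 -m creep '[[255,0,0.1,0,-0.02],[255,0,0.1,0,-0.02]]'>/dev/null; python3 av.py; done
```

```text
t 15.7 Mz -0.07 sd 0.015 e6 -0.045 F [-3.1  3.1  5.5] rel 1.187
bolt front y mm 53.177956950368845 0.55
t 16.1667 Mz -0.085 sd 0.02 e6 -0.112 F [-2.8  3.2  6.4] rel 1.207
bolt front y mm 53.09587707965757 0.76
```

```bash
python3 -m creep '[[255,0,0,0,-0.015],[255,0,0,0,-0.015]]'>/dev/null; python3 av.py
```

```text
t 16.6333 Mz -0.171 sd 0.022 e6 -0.17 F [-2.8  3.1  6.8] rel 1.222
bolt front y mm 52.89374506645173 0.88
```

```bash
python3 -m creep '[[255,0,0,0,-0.01],[255,0,0,0,-0.01],[255,0,0,0,-0.01]]'>/dev/null; python3 av.py
```

```text
t 17.1833 Mz -0.254 sd 0.026 e6 -0.235 F [-3.1  3.1  6.4] rel 1.231
bolt front y mm 52.924529403400406 0.68
```

```bash
python3 -m creep '[[255,0.1,-0.3,0,0.1],[255,0.2,-0.6,0,0.2],[255,0.3,-0.9,0,0.3],[255,0.4,-1.1,0,0.4],[255,0.6,-1.4,0,0.5],[255,0.8,-1.6,0,0.6],[255,1.0,-1.8,0,0.7],[255,1.3,-2.0,0,0.8],[255,1.5,-2.2,0,0.9],[255,1.8,-2.3,0,1.0],[255,2.0,-2.4,0,1.1],[255,2.3,-2.5,0,1.18]]'; bash st.sh; python3 -c "
from h import *
go([.55296,-.19615,.115],-.263)"
```

```text
t: 18.23
tool_pos: [0.5535, -0.1964, 0.115]
tool_rot: [3.123, -0.337, 0.003]
contact_force: [-1.8, 0.3, 4.5]
opening: 0.0109
F [-1.8  0.3  4.5] M [0.095 0.333 0.046] yaw -0.215 rel 0.048 [ 0.5535 -0.1964  0.115 ]
GO [-0.6 -0.1  0. ] 0.048 tilt [ 0.002 -0.001 -1.   ]
```

```bash
python3 -m creep '[[255,-0.3,0,0,0.05],[255,-0.3,0,0,0.05],[255,-0.3,0,-1,0.05],[255,-0.3,0,-2,0.05],[255,-0.3,0,-2,0.05]]'; bash st.sh; python3 -m creep '[[255,0,0,-1,0],[255,0,0,-2,0],[255,0,0,-3,0],[255,0,0,-3,0]]'; bash st.sh
```

```text
t: 18.65
tool_pos: [0.5523, -0.1961, 0.1158]
tool_rot: [3.115, -0.404, -0.001]
contact_force: [1.1, -1.0, -0.3]
opening: 0.0108
F [ 1.1 -1.  -0.3] M [-0.102 -0.018 -0.054] yaw -0.258 rel 0.005 [ 0.5523 -0.1961  0.1158]
t: 18.98
tool_pos: [0.5525, -0.1961, 0.1195]
tool_rot: [3.115, -0.404, 0.0]
contact_force: [-0.4, -0.6, -0.7]
opening: 0.0112
F [-0.4 -0.6 -0.7] M [-0.094  0.052 -0.013] yaw -0.258 rel 0.005 [ 0.5525 -0.1961  0.1195]
```

```bash
python3 -m creep '[[255,0,0,-2,0],[255,0,0,-4,0],[255,0,0,-7,0],[255,0,0,-10,0]]'; python3 -m creep '[[255,0,0,-5,0],[255,0,0,-10,0],[255,0,0,-20,0],[255,0,0,-45,0],[255,0,0,-75,0],[255,0,0,-105,0],[255,-40,0,-112,0],[255,-75,0,-112,0],[255,-75,0,-112,0],[255,-75,0,-112,0]]'
python3 - <<'E'
from h import *
pic("wrist","w8.png",(160,40,480,280),2.5);go([.5333,.2882,.21],1.571)
E
```

```text
t: 19.32
tool_pos: [0.5525, -0.196, 0.1297]
tool_rot: [-3.115, 0.405, -0.0]
contact_force: [0.2, 0.3, -0.4]
opening: 0.0108
t: 20.15
tool_pos: [0.479, -0.1765, 0.2422]
tool_rot: [3.115, -0.405, 0.002]
contact_force: [0.6, 0.4, -1.6]
opening: 0.0109
GO [ -67.3 -463.3   32. ] -1.829 tilt [ 0.002 -0.001 -1.   ]
```

View pics/w8.png

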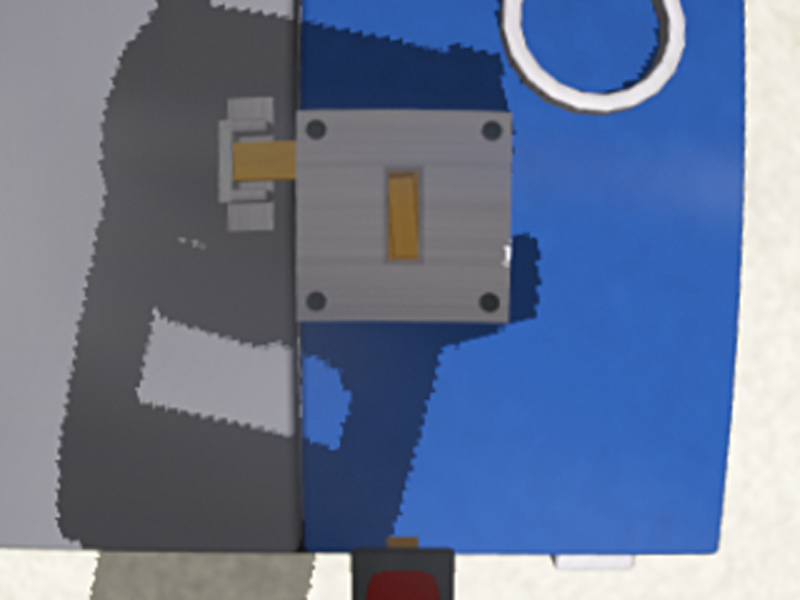

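The bolt is home against the keeper's back at crop (233,160). The rotor is near zero with the slot almost square at (403,215), and the key is out and sits the same in the grip. Next I return to the block.

```bash
python3 -m creep '[[255,-67,-463,0,-1.829],[255,-67,-463,0,-1.829],[255,-67,-463,0,-1.829],[255,-67,-463,0,-1.829],[255,-67,-463,0,-1.829],[255,-67,-463,0,-1.829],[255,-67,-463,0,-1.829],[255,-67,-463,0,-1.829],[255,-67,-463,0,-1.829],[255,-67,-463,0,-1.829],[255,-67,-463,0,-1.829],[255,-67,-463,0,-1.829]]'; python3 -c "
from h import *
go([.5333,.2882,.21],1.571)"
```

```text
t: 21.2
tool_pos: [0.534, 0.2938, 0.2414]
tool_rot: [-2.543, -1.841, -0.003]
contact_force: [-0.9, 0.6, -1.1]
opening: 0.0111
GO [-5.6  1.1 31.4] -0.318 tilt [ 0.     0.003 -1.   ]
```

```bash
python3 -m creep '[[255,0,0,0,-0.1],[255,0,0,20,-0.2],[255,0,0,50,-0.32],[255,0,0,90,-0.32],[255,0,0,120,-0.32],[255,0,0,140,-0.32],[255,0,0,150,-0.32],[255,0,0,150,-0.32],[255,0,0,150,-0.32],[255,0,0,150,-0.32]]'; python3 -c "
from h import *
go([.5333,.2882,.04],1.571)"
```

```text
t: 22.03
tool_pos: [0.5352, 0.2886, 0.0937]
tool_rot: [2.23, 2.21, 0.006]
contact_force: [0.0, -0.6, 0.1]
opening: 0.0109
GO [-0.5 -2.1 53.7] -0.009 tilt [ 0.004  0.001 -1.   ]
```

```bash
python3 -m creep '[[255,-0.5,-2.1,10,-0.009],[255,-0.5,-2.1,20,-0.009],[255,-0.5,-2.1,22,-0.009],[255,-0.5,-2.1,22,-0.009],[255,-0.5,-2.1,22,-0.009],[255,-0.5,-2.1,22,-0.009]]'; python3 -c "
from h import *
go([.5333,.2882,.04],1.571)"
```

```text
t: 22.53
tool_pos: [0.5315, 0.2874, 0.0696]
tool_rot: [2.221, 2.221, 0.001]
contact_force: [-0.3, -0.6, -0.6]
opening: 0.0109
GO [ 0.8  1.8 29.6] -0.0 tilt [ 0.  0. -1.]
```

```bash
python3 -m creep '[[255,0.5,1,0,0],[255,0.5,1,0,0],[255,0.5,1,0,0],[255,0.5,1,0,0]]' >/dev/null; python3 -c "
from h import *
go([.5333,.2882,.04],1.571)"
```

```text
GO [ 0.2  0.8 29.6] -0.0 tilt [ 0.  0. -1.]
```

```bash
python3 -m creep '[[255,0.2,0.8,3,0],[255,0.2,0.8,7,0],[255,0.2,0.8,11,0],[255,0.2,0.8,14,0],[255,0.2,0.8,14,0],[255,0.2,0.8,14,0]]';  python3 -c "
from h import *
go([.5333,.2882,.04],1.571)"
```

```text
t: 23.37
tool_pos: [0.5327, 0.288, 0.0547]
tool_rot: [-2.221, -2.221, 0.002]
contact_force: [-0.2, 0.1, -0.8]
opening: 0.0113
GO [ 0.2  0.6 14.7] -0.0 tilt [-0.001 -0.    -1.   ]
```

Tip is now about 8 mm into the slot with no contact, so I go down the rest of the way.

```bash
python3 -m creep '[[255,0.1,0.3,4,0],[255,0.1,0.3,8,0],[255,0.1,0.3,11,0],[255,0.1,0.3,13,0],[255,0.1,0.3,14.2,0],[255,0.1,0.3,14.2,0],[255,0.1,0.3,14.2,0]]';  python3 -c "
from h import *
go([.5333,.2882,.04],1.571)"
```

```text
t: 23.95
tool_pos: [0.5334, 0.2882, 0.0411]
tool_rot: [-2.221, -2.221, 0.0]
contact_force: [1.0, -0.7, 0.0]
opening: 0.0111
GO [ 0.  -0.1  1.1] -0.0 tilt [-0. -0. -1.]
```

```bash
python3 -m creep '[[255,0,0,0.6,0],[255,0,0,1,0],[255,0,0,1,0],[255,0,0,1,0]]'; bash st.sh
```

```text
t: 24.28
tool_pos: [0.5334, 0.2882, 0.0402]
tool_rot: [2.221, 2.221, 0.0]
contact_force: [-0.7, 0.1, -0.9]
opening: 0.011
F [-0.7  0.1 -0.9] M [-0.023  0.082 -0.029] yaw 1.571 rel 1.834 [0.5334 0.2882 0.0402]
```

```bash
python3 -m creep '[[255,0,0,0.3,0],[255,0,0,0.3,0],[200,0,0,0.3,0],[150,0,0,0.3,0],[100,0,0,0.3,0],[0,0,0,0.3,0],[0,0,0,0.3,0],[0,0,0,0.3,0],[0,0,0,0.3,0],[0,0,0,0.3,0]]'; python3 -m creep '[[0,0,0,-10,0],[0,0,0,-25,0],[0,0,0,-60,0],[0,0,0,-100,0],[0,0,0,-140,0],[0,0,0,-160,0],[0,0,0,-160,0],[0,0,0,-160,0],[0,0,0,-160,0]]'
python3 - <<'E'
from h import *
c=cal("wrist");im=pic("wrist","w9.png");s=ctrl.get_image("scene")
a=im[150:400,220:420];b=s[140:330,160:470]
cv2.imwrite("pics/fin.png",np.hstack([cv2.resize(a,(320,400)),cv2.resize(b,(480,400))])[:,:,::-1])
for x in ctrl.outline_of("wrist","red_key")[:2]:
    W=onz(c,np.argwhere(x["mask"])[:,::-1],.066);r=cv2.minAreaRect((W[:,:2]*1000).astype(np.float32));print(x["conf"],x["rect"],W.mean(0),r)
print(ctrl.get_obs()["tool_pos"],ctrl.get_obs()["contact_force"])
E
```

```text
t: 25.12
tool_pos: [0.5334, 0.2882, 0.0398]
tool_rot: [-2.221, -2.221, -0.0]
contact_force: [0.3, 0.0, 0.4]
opening: 0.0856
t: 25.87
tool_pos: [0.5328, 0.288, 0.1991]
tool_rot: [-2.221, -2.221, 0.002]
contact_force: [-0.1, -0.5, -0.5]
opening: 0.0852
0.7 [200.8, 78.1, 71.4, 56.6] [0.46934465 0.38536875 0.066     ] ((468.0603332519531, 386.56439208984375), (24.248249053955078, 56.06909942626953), 53.78620910644531)
0.62 [310.8, 198.4, 21.4, 44.4] [0.53351792 0.29561888 0.066     ] ((533.5573120117188, 294.4665222167969), (36.80681610107422, 15.961153030395508), 89.5933609008789)
[0.53226474 0.28772954 0.19744561] [-1.03885296  0.57674489 -0.15923687]
```

View pics/fin.png

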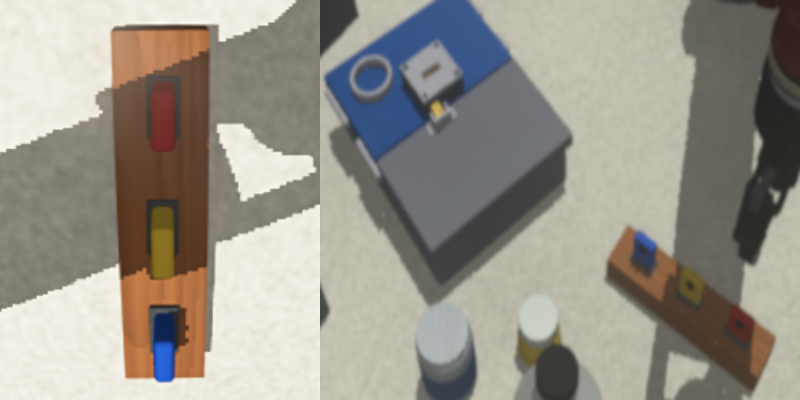

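The red key stands upright in its own slot at left (163,113), measured within about 0.4 mm of where it started. The bolt sits in its keeper at right (438,108), and the gripper is clear.

```bash
python3 -c "
from station import ctrl
print(ctrl.finish_job(), ctrl.get_obs()['t'])"
```

```text
the job is handed in; nothing more can be done
the job is handed in; nothing more can be done
```

The spares box is locked and the job is handed in at about 26 s of the 72 s allowed. `finish_job` gives no verdict, so the results below are from my own readings.

- **Key in the lock:** I took the red key from the block, not the larger loose one by the carton. It went in until the collar stopped on the lock's face, at the expected height and with about 4–6 N of push.
- **Bolt:** I turned the key anticlockwise by 1.23 rad, until the torque rose from about 0.05 to about 0.24 N m, and held it there for about 0.4 s. That is slightly above the 0.2 N m target and well under the 0.35 N m limit. I could not read the contact force between bolt and keeper directly.
- **Withdrawal:** The key came out freely at 0 rad. The close picture afterwards showed the bolt against the keeper's back wall and the rotor almost square with the slot.
- **Key back in the block:** The last wrist picture measured the red key within about 0.4 mm of where it started, upright in its own slot. The blue and yellow keys looked undisturbed and the gripper was open and clear.

Two readings were poor:
- **Wrist torque:** Single readings scattered by about 0.03 N m, so I averaged five at each step near the end of the turn.
- **Bolt position:** The measured front end read 52–53 mm, against about 51 mm for the keeper's back wall. I went by the torque rise and the pictures instead.

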